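# Slide a ribbed cover out over the edge of the staging board

## Task

Gently push the flat rectangular ribbed cover along the plywood staging board, without picking it up, until it sticks out 40 mm over the board's far edge (the one away from the robot), square to that edge, so that the next inspector can get their fingers under it. Leave it lying flat there and back away; do not disturb the round end cap, the tin, the glue bottle or the tape roll.

Things in the scene. Friction and masses are not known exactly. Their poses are not given: they have to be found in the camera images.
- riser: Staging board of plywood on two wooden runners, fixed, 260 (x) x 440 (y) x 50 mm high; origin at the centre of its underside on the table; its x axis points square across the far long edge (away from the robot, give or take the board's yaw), y along that edge, z up. Its smooth top is 50 mm above the table.
- riser_edge (a point): Middle of the board's far long top edge, 130 mm along the board's x from its centre, at the height of its top; same axes as the board.
- cover: Ribbed die-cast aluminium cover, loose, flat and rectangular: 120 (x) x 100 (y) mm, 8 mm high in all (4 mm floor, with a 3 mm wide rim and thin ribs up to 8 mm), about 0.2 kg. Origin at the centre of its underside, which lies on the board's top; its x axis points towards the board's far edge, at most 0.35 rad askew at the start. Its near side, the one to push on, is the straight rim 60 mm behind the origin (-x).
- cover_lead (a point): Middle of the cover's leading edge (its 100 mm side towards the board's far edge), at the underside, 60 mm along the cover's x from its origin; same axes as the cover.
- endcap: Round stepped aluminium end cap, loose, on the same board beside the cover (left or right of it): 84 mm across, 35 mm high with a 28 mm wide hub; origin at the centre of its underside. To be left alone.
- tin: Red tin with a paper label, standing on the table to the left, 66 mm across, 100 mm high; origin at the centre of its underside. To be left alone.
- glue: Small white bottle with a blue cap, standing on the table to the right, 36 mm across, 90 mm high; origin at the centre of its underside. To be left alone.
- tape: Ring-shaped roll of pale tape lying flat on the table to the left, 100 mm across, 24 mm high; origin at the centre of its underside. To be left alone.
Mind the look-alikes: they are no part of the job. There is more than one size of the cover; the one meant has the size given above.

How it is judged:
By the outcome, as a careful person would: the job done as asked, in the order asked, and still so for the second after the job is handed in, with the robot touching nothing.
It also fails if it takes over 38 s, if anything falls off the work surface, if the arm or the gripper's body presses on something with over 40 N, if the wrist force passes 120 N, or if a joint passes its speed limit or range.

## Robot

A 6-joint arm with a two-finger parallel gripper is mounted at the origin on the work surface. World frame = base frame: x ahead of the robot, y to its left, z up, the work surface at z = 0. Lengths are in m, angles in rad, forces in N, time in s.
With the tool pointing down it reaches from about 0.35 to 0.95 m from the base axis. Payload 17.4 kg.
Tool frame: the origin (TCP) lies at the very end of the fingers, on their centre line; the grasp point (between the pads) lies 19 mm behind it; z points along the fingers, y is the line along which they close (so a half turn about z gives the same grasp; the last joint's range is limited). The gripper opens to 93 mm and grips with 3 to 60 N. Pads are 15 mm wide; open, the fingers measure 128 mm over their backs; the gripper's body (75 mm by 188 mm) begins 65 mm behind the grasp point.
Start: joints at [1.168, 0.116, 1.442, -0, 1.584, -0.038], TCP at [0.241, 0.631, 0.219] pointing down, gripper open.
Joint ranges: [-2.83, 2.83], [-0.83, 2.19], [0.07, 2.5], [-1.14, 4.28], [0.01, 3], [-2.97, 2.97]. Speed limits (rad/s): [1.89, 1.89, 2.22, 3.14, 3.14, 3.14].

## Interface

Orientations are given as a 3x3 rotation matrix whose columns are the frame's x, y, z axes.
In Python, from station import manip gives the robot as it stands.
- The arm moves only by the tool servo_tool, never from a script. Its arguments are lists of equal length, an entry for each row: "translation": the shift along the tool's x, y, z scaled (see below), a list of three; "twist": the turn, a rotation vector about the tool's x, y, z scaled (see below), a list of three; "hand": the finger opening in mm, from 0 to 93. A call has 1 to 5 rows; each row shifts and turns the commanded pose from where the row before left it, along the tool's axes as they then stand; what a row does not reach is not made up. The controller multiplies each number of a shift by 25 mm and each number of a turn by 0.1 rad. A row lasts 1/10 s, in which the tool goes at most 50 mm and 8.59 degrees, less where a joint would pass 70% of its speed; a pose out of reach is approached as far as the arm can. A call with a number of a shift or a turn outside -1 to 1 is refused whole. A call with a gripper value outside its range is refused whole. The fingers move at their own pace and stop on an object; "grip_force" is the grip in N (left out, the last holds). Time passes only in rows, so rows that do not move let the fingers close. It gives the time, the measured TCP pose, the force, the opening and the grip force at its end, in the units of the state.
- manip.sense(): the state, without advancing time (a new reading comes with each control period).
- manip.get_image(name): name is "scene" or "top" or "wrist"; returns a dict with "color" (400x640x3 uint8, red, green, blue), "fx", "fy", "cx", "cy" (pixels), "extrinsics" (4x4, takes a point from world to camera coordinates); the wrist camera has in their place "T_tool_cam" (4x4, takes a point from camera to tool coordinates, whose origin is the TCP and whose axes are the flange's). Camera axes: x right, y up, looking along -z (the intrinsics and any distortion apply to the point x, -y, -z); pixel columns grow to the right and rows downward; lengths in m; the calibration is good to about 2 mm. A picture is of the moment at which its call begins: read the wrist's pose just before it. There is no depth.
- manip.job_done(): hands the job in; it is judged then, once.
Trained networks look in the newest picture that a camera, given by its name, has taken for a name from the list of things; names that differ only in an ending like _2 or _b are one class to them, and where a whole thing is asked for, a point or a joint stands for the part that bears it (a point fixed in the world has none). Each returns a list of dicts, best first, with "score" (0 to 1); they miss things now and then, are a little off and sometimes report something else, mostly with a low value. They report only what shows in the picture. A call takes as long as a camera call. They do not tell look-alikes from the thing itself.
- manip.find_in(thing, camera): "box" ([centre column, centre row, width, height] in pixels, round what is visible of it).
- manip.cut_out(thing, camera): "region" (400x640 bool, what is visible of it) and "box" ([centre column, centre row, width, height] in pixels, round what is visible of it).
- manip.mark_of(thing, camera): "point" ([column, row] in pixels: a listed point, or the origin of a listed thing).
The state is a dict: "clock": time; "qpos": joint angles; "qvel": joint speeds; "joint_torque": joint torques, N m; "position": TCP position; "eef_rot": TCP orientation; "ft_force": force on the tool from outside, world axes, zero at the start; "moment": the same for the moment, N m; "gripper_width": finger opening in m; "grasp_force": force on a finger pad.
Only numpy, scipy, OpenCV 4.12 (cv2) and the standard library are available. Lean on these libraries where they do the work, as an engineer would, in place of code of your own. Each camera call takes 0.05 s, during which the arm holds its last target. There are 200 camera calls.

## Working session

There is one attempt and no reset: what is moved stays moved. The work goes in short steps, Python scripts to look and compute and a tool call to move; the robot and the scene stay as the last step left them, time stands still between calls to the robot, and variables do not carry over. Pictures are saved under pics/ and viewed, at most 10 in all, crops included, and the job is handed in when it is done.

Besides the shell and the picture viewer there is one more tool, called after "Request:" as a command line: name --argument value ..., lists and objects as JSON in quotes. servo_tool: Moves the arm, as the interface text tells. Its arguments: {"type":"object","properties":{"translation":{"type":"array"},"twist":{"type":"array"},"hand":{"type":"array"},"grip_force":{"type":"number"}},"required":["translation","twist","hand"]}

```bash
mkdir -p pics; ls
python3 - <<'E'
from station import manip
import cv2
s=manip.sense();print(s['clock'],s['position'],s['eef_rot'])
for n in("top","scene"):
    im=manip.get_image(n);cv2.imwrite(f"pics/{n}0.png",cv2.cvtColor(im["color"],cv2.COLOR_RGB2BGR))
    print(n,[im[k] for k in("fx","fy","cx","cy")],im["extrinsics"].round(3).tolist(), im.keys())
for t in("cover","riser","endcap"):
    print(t,[(r['score'],r['box']) for r in manip.find_in(t,"top")])
for t in("cover","cover_lead","riser_edge","endcap"):
    print(t,[(r['score'],r['point']) for r in manip.mark_of(t,"top")])
E
```

```text
pics
0.0 [0.24077125 0.63038075 0.21791533] [[-9.34190761e-01  3.56773623e-01 -4.51404613e-04]
 [ 3.56773906e-01  9.34190160e-01 -1.06116115e-03]
 [ 4.31034394e-05 -1.15237633e-03 -9.99999335e-01]]
top [404.85488517151947, 404.85488517151947, 317.1423138487569, 197.63492991534298] [[0.025, -1.0, 0.005, 0.018], [0.991, 0.025, 0.135, -0.515], [-0.135, 0.002, 0.991, -1.24], [0.0, 0.0, 0.0, 1.0]] dict_keys(['color', 'fx', 'fy', 'cx', 'cy', 'extrinsics'])
scene [428.9216431820506, 428.9216431820506, 315.8724654996857, 196.07643976176436] [[0.353, 0.935, 0.008, -0.195], [-0.627, 0.231, 0.744, 0.301], [0.694, -0.268, 0.668, -1.544], [0.0, 0.0, 0.0, 1.0]] dict_keys(['color', 'fx', 'fy', 'cx', 'cy', 'extrinsics'])
cover [(0.87, [294.1, 255.9, 33.8, 30.0]), (0.87, [245.8, 176.6, 30.1, 34.7]), (0.6, [316.2, 184.9, 39.1, 41.5]), (0.51, [345.8, 184.8, 147.1, 91.8])]
riser [(0.83, [345.5, 185.2, 146.8, 96.5])]
endcap [(0.7, [381.6, 196.0, 28.5, 28.8])]
cover [(0.61, [312.4, 185.8]), (0.56, [294.0, 256.9]), (0.55, [246.5, 174.2])]
cover_lead [(0.7, [242.6, 185.6]), (0.59, [281.2, 246.3]), (0.58, [315.8, 169.4])]
riser_edge [(0.59, [350.6, 144.1])]
endcap [(0.76, [382.2, 194.2]), (0.46, [457.6, 196.1])]
```

View pics/top0.png

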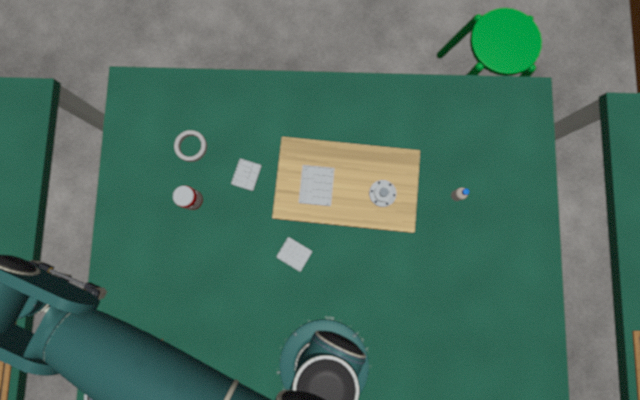

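```bash
cat > h.py <<'E'
import numpy as np, cv2
from station import manip
def ray(im,uv,z,E=None):
    E=im["extrinsics"] if E is None else E
    R,t=E[:3,:3],E[:3,3]
    d=np.array([(uv[0]-im["cx"])/im["fx"],-(uv[1]-im["cy"])/im["fy"],-1.])
    o=-R.T@t; w=R.T@d
    return o+w*(z-o[2])/w[2]
def rect(region,im,z,E=None):
    c=max(cv2.findContours(region.astype(np.uint8),cv2.RETR_EXTERNAL,cv2.CHAIN_APPROX_NONE)[0],key=cv2.contourArea)[:,0]
    p=np.array([ray(im,q,z,E)[:2] for q in c])
    (cx,cy),(a,b),_=r=cv2.minAreaRect((p*1000).astype(np.float32))
    return r,cv2.boxPoints(r)
def wristE(s,im):
    T=np.eye(4);T[:3,:3]=s["eef_rot"];T[:3,3]=s["position"]
    return np.linalg.inv(T@im["T_tool_cam"])
E
python3 - <<'E'
from h import *
im=manip.get_image("top")
for t,z in(("cover",.056),("riser",.05),("endcap",.02)):
    for r in manip.cut_out(t,"top"):
        q,b=rect(r['region'],im,z); print(t,r['score'],r['box'],q,b.round().tolist())
print(ray(im,(350.6,144.1),.05))
E
```

```text
cover 0.86 [294.1, 253.1, 29.9, 27.8] ((338.0223388671875, 95.91419982910156), (80.34042358398438, 66.42424774169922), 59.40060806274414) [[289.0, 78.0], [346.0, 44.0], [387.0, 114.0], [330.0, 147.0]]
cover 0.61 [315.6, 185.1, 38.0, 38.5] ((551.6582641601562, 33.48371124267578), (101.54593658447266, 126.387939453125), 86.09456634521484) [[485.0, -13.0], [611.0, -21.0], [618.0, 80.0], [492.0, 88.0]]
cover 0.57 [244.9, 174.4, 25.4, 32.0] ((580.144287109375, 253.58929443359375), (70.40826416015625, 84.95745086669922), 74.30738067626953) [[530.0, 231.0], [612.0, 208.0], [631.0, 276.0], [549.0, 299.0]]
riser 0.86 [346.4, 183.2, 146.5, 95.3] ((558.6928100585938, -62.66767883300781), (441.3562927246094, 268.2535705566406), 84.92791748046875) [[406.0, -271.0], [673.0, -294.0], [712.0, 145.0], [445.0, 169.0]]
endcap 0.66 [382.7, 193.9, 26.0, 28.2] ((537.6997680664062, -177.97450256347656), (85.713623046875, 85.4584732055664), 27.85992431640625) [[480.0, -160.0], [520.0, -236.0], [596.0, -196.0], [556.0, -120.0]]
endcap 0.5 [190.6, 145.2, 36.1, 28.0] ((676.3033447265625, 444.5374450683594), (103.97171783447266, 100.23516082763672), 3.526313543319702) [[621.0, 491.0], [627.0, 391.0], [731.0, 398.0], [725.0, 498.0]]
endcap 0.23 [315.9, 188.2, 35.1, 37.5] ((557.9513549804688, 33.64418029785156), (103.00543212890625, 123.87844848632812), 85.64114379882812) [[492.0, -13.0], [616.0, -22.0], [624.0, 80.0], [500.0, 90.0]]
[ 0.68606424 -0.07120713  0.05      ]
```

The picture shows the meant cover on the board at about (316,185), with corners around (302,167) to (333,205). The end cap is at (382,193), and two smaller look-alikes lie on the table at (246,175) and (294,254). The measured size of about 124 x 102 mm confirms which cover is meant. I'll go above the near side and take a wrist view there.

Request:
servo_tool --translation '[[0,0,0],[0,0,0],[0,0,0],[-0.44,-1,0],[-0.44,-1,0]]' --twist '[[0,0,-0.92],[0,0,-0.92],[0,0,-0.92],[0,0,0],[0,0,0]]' --hand '[60,60,60,60,60]'

```text
clock: 1.15
position: [0.2582, 0.5784, 0.2182]
eef_rot: [[-0.996, 0.088, -0.0], [0.088, 0.996, -0.0], [0.0, -0.001, -1.0]]
ft_force: [0.8, -0.3, -0.4]
gripper_width: 0.061
grasp_force: 0.0
```

Request:
servo_tool --translation '[[-0.44,-1,0],[-0.44,-1,0],[-0.44,-1,0],[-0.44,-1,0],[-0.44,-1,0]]' --twist '[[0,0,0],[0,0,0],[0,0,0],[0,0,0],[0,0,0]]' --hand '[60,60,60,60,60]'

```text
clock: 1.65
position: [0.3022, 0.4484, 0.2187]
eef_rot: [[-0.996, 0.089, 0.0], [0.089, 0.996, 0.0], [-0.0, 0.0, -1.0]]
ft_force: [0.4, -0.4, 0.1]
gripper_width: 0.0598
grasp_force: 0.0
```

Request:
servo_tool --translation '[[-0.44,-1,0],[-0.44,-1,0],[-0.44,-1,0],[-0.44,-1,0],[-0.44,-1,0]]' --twist '[[0,0,0],[0,0,0],[0,0,0],[0,0,0],[0,0,0]]' --hand '[60,60,60,60,60]'

```text
clock: 2.15
position: [0.3459, 0.319, 0.2188]
eef_rot: [[-0.996, 0.089, 0.0], [0.089, 0.996, 0.0], [-0.0, 0.0, -1.0]]
ft_force: [-0.2, -0.1, 0.9]
gripper_width: 0.06
grasp_force: 0.0
```

Request:
servo_tool --translation '[[-0.44,-1,0],[-0.44,-1,0],[-0.44,-1,0],[-0.44,-1,0],[-0.44,-1,0]]' --twist '[[0,0,0],[0,0,0],[0,0,0],[0,0,0],[0,0,0]]' --hand '[60,60,60,60,60]'

```text
clock: 2.65
position: [0.3896, 0.1896, 0.2189]
eef_rot: [[-0.996, 0.089, 0.001], [0.089, 0.996, 0.0], [-0.001, 0.0, -1.0]]
ft_force: [0.9, -0.3, -0.0]
gripper_width: 0.0601
grasp_force: 0.0
```

Request:
servo_tool --translation '[[-0.44,-1,0],[-0.44,-1,0],[-0.44,-1,0],[-0.44,-1,0],[0,-0.5,0]]' --twist '[[0,0,0],[0,0,0],[0,0,0],[0,0,0],[0,0,0]]' --hand '[60,60,60,60,60]'

```text
clock: 3.15
position: [0.4237, 0.0731, 0.2186]
eef_rot: [[-0.996, 0.09, 0.0], [0.09, 0.996, -0.0], [-0.0, -0.0, -1.0]]
ft_force: [-0.5, 0.5, 0.1]
gripper_width: 0.0597
grasp_force: 0.0
```

Run:
```python
from h import *
s=manip.sense()
im=manip.get_image("wrist");print(s['clock'],s['position'],im['T_tool_cam'].round(3).tolist(),im['fx'],[k for k in im])
cv2.imwrite("pics/w1.png",cv2.cvtColor(im["color"],cv2.COLOR_RGB2BGR))
E=wristE(s,im)
for t,z in(("cover",.056),("riser",.05)):
    for r in manip.cut_out(t,"wrist"):
        q,b=rect(r['region'],im,z,E); print(t,r['score'],r['box'],q,b.round().tolist())
```

```text
3.15 [0.42365104 0.07310804 0.21864084] [[-0.001, 0.953, 0.304, 0.085], [1.0, 0.001, 0.001, 0.0], [0.0, 0.304, -0.953, -0.167], [0.0, 0.0, 0.0, 1.0]] 281.2360803815604 ['color', 'fx', 'fy', 'cx', 'cy', 'T_tool_cam']
cover 0.95 [455.3, 252.8, 61.2, 31.7] ((542.619384765625, 243.7155303955078), (66.81129455566406, 56.080963134765625), 74.80284881591797) [[507.0, 219.0], [561.0, 204.0], [578.0, 269.0], [524.0, 283.0]]
cover 0.86 [336.8, 104.4, 80.1, 82.3] ((335.20489501953125, 98.97087860107422), (76.0787124633789, 63.84291458129883), 61.286155700683594) [[289.0, 81.0], [345.0, 50.0], [381.0, 117.0], [325.0, 148.0]]
cover 0.83 [299.8, 267.1, 70.8, 76.7] ((539.9859619140625, 36.46580123901367), (100.14425659179688, 106.91059875488281), 85.89402770996094) [[483.0, -10.0], [590.0, -17.0], [597.0, 83.0], [490.0, 90.0]]
riser 0.71 [220.7, 273.0, 348.8, 171.7] ((504.57037353515625, -55.951629638671875), (440.3621826171875, 167.67929077148438), 84.79046630859375) [[401.0, -268.0], [568.0, -283.0], [608.0, 156.0], [441.0, 171.0]]
```

View pics/w1.png

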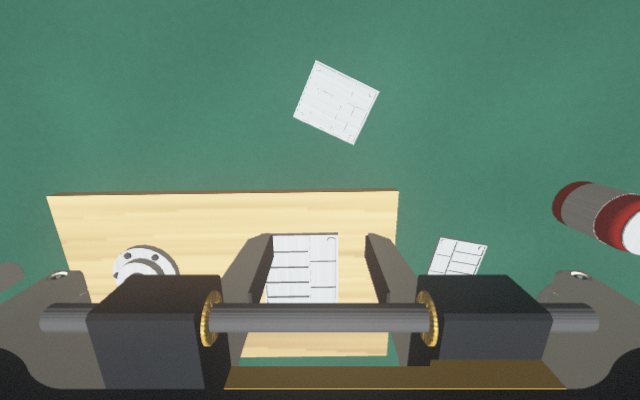

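The wrist view shows the cover between the fingers. Its near rim runs from (274,234) to (338,233), and the board's near edge from (50,195) to (398,190). Both views agree within a few mm: board yaw is about -0.09, cover yaw about -0.07, and the near rim's middle is about (0.487, 0.039). I'll come down 25 mm behind the rim with two fingers.

Request:
servo_tool --translation '[[-0.24,-0.17,0.9],[-0.24,-0.17,0.9],[-0.24,-0.17,0.9],[-0.24,-0.17,0.9],[-0.24,-0.17,0.9]]' --twist '[[0,0,0],[0,0,0],[0,0,0],[0,0,0],[0,0,0]]' --hand '[60,60,60,60,60]'

```text
clock: 3.8
position: [0.4512, 0.0521, 0.1054]
eef_rot: [[-0.996, 0.087, 0.0], [0.087, 0.996, 0.0], [-0.0, 0.0, -1.0]]
ft_force: [0.2, 0.8, -0.5]
gripper_width: 0.0599
grasp_force: 0.0
```

Request:
servo_tool --translation '[[-0.24,-0.17,0.9],[-0.24,-0.17,0.9],[0,0,0],[0,0,0.15],[0,0,0]]' --twist '[[0,0,0],[0,0,0],[0,0,0],[0,0,0],[0,0,0]]' --hand '[60,60,60,60,60]'

```text
clock: 4.3
position: [0.4626, 0.042, 0.0582]
eef_rot: [[-0.996, 0.088, 0.001], [0.088, 0.996, 0.0], [-0.001, 0.0, -1.0]]
ft_force: [-0.5, -0.2, 0.4]
gripper_width: 0.0598
grasp_force: 0.0
```

Run:
```python
from h import *
s=manip.sense()
im=manip.get_image("wrist");print(s['clock'],s['position'])
cv2.imwrite("pics/w2.png",cv2.cvtColor(im["color"],cv2.COLOR_RGB2BGR))
im=manip.get_image("top")
c=im["color"][120:250,250:440];cv2.imwrite("pics/t2.png",cv2.cvtColor(cv2.resize(c,None,fx=4,fy=4,interpolation=2),cv2.COLOR_RGB2BGR))
```

```text
4.3 [0.46256018 0.04204165 0.05823324]
```

View pics/w2.png

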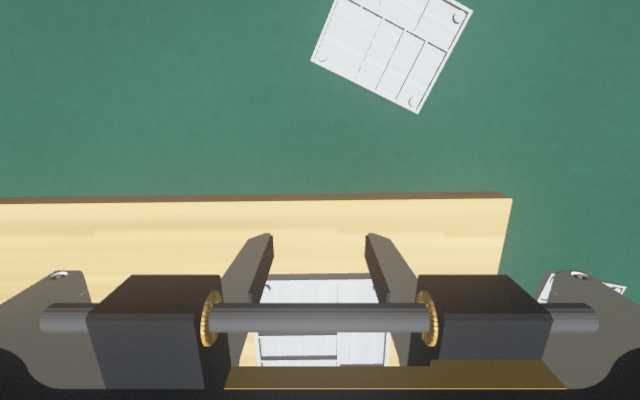

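The fingers stand symmetrically behind the cover's near rim (row ~275, columns ~260–385), clear of it. I'll lower to the board and begin the push.

Request:
servo_tool --translation '[[0,0,0.1],[0,0,0.1],[0,0,0],[-0.2,0,0],[-0.2,0,0]]' --twist '[[0,0,0],[0,0,0],[0,0,0],[0,0,0],[0,0,0]]' --hand '[60,60,60,60,60]'

```text
clock: 4.9
position: [0.4729, 0.0404, 0.0525]
eef_rot: [[-0.996, 0.089, 0.0], [0.089, 0.996, -0.0], [-0.0, 0.0, -1.0]]
ft_force: [-0.1, 0.4, -0.8]
gripper_width: 0.0599
grasp_force: 0.0
```

Request:
servo_tool --translation '[[-0.16,0,0],[-0.16,0,0],[-0.16,0,0],[-0.16,0,0],[-0.16,0,0]]' --twist '[[0,0,0],[0,0,0],[0,0,0],[0,0,0],[0,0,0]]' --hand '[60,60,60,60,60]'

```text
clock: 5.4
position: [0.4926, 0.0386, 0.0524]
eef_rot: [[-0.996, 0.089, -0.0], [0.089, 0.996, -0.0], [0.0, -0.0, -1.0]]
ft_force: [-1.4, -0.3, 1.4]
gripper_width: 0.0602
grasp_force: 0.8
```

Request:
servo_tool --translation '[[-0.16,0,0],[-0.16,0,0],[-0.16,0,0],[-0.16,0,0],[-0.16,0,0]]' --twist '[[0,0,0],[0,0,0],[0,0,0],[0,0,0],[0,0,0]]' --hand '[60,60,60,60,60]'

```text
clock: 5.9
position: [0.5126, 0.0369, 0.0524]
eef_rot: [[-0.996, 0.089, -0.0], [0.089, 0.996, 0.0], [0.0, -0.0, -1.0]]
ft_force: [-1.7, -0.1, 0.7]
gripper_width: 0.0602
grasp_force: 0.6
```

Request:
servo_tool --translation '[[-0.16,0,0],[-0.16,0,0],[-0.16,0,0],[-0.16,0,0],[-0.16,0,0]]' --twist '[[0,0,0],[0,0,0],[0,0,0],[0,0,0],[0,0,0]]' --hand '[60,60,60,60,60]'

```text
clock: 6.4
position: [0.5325, 0.0351, 0.0524]
eef_rot: [[-0.996, 0.089, -0.0], [0.089, 0.996, 0.0], [0.0, 0.0, -1.0]]
ft_force: [-1.2, 0.3, 0.4]
gripper_width: 0.0596
grasp_force: 0.5
```

Request:
servo_tool --translation '[[-0.16,0,0],[-0.16,0,0],[-0.16,0,0],[-0.16,0,0],[-0.16,0,0]]' --twist '[[0,0,0],[0,0,0],[0,0,0],[0,0,0],[0,0,0]]' --hand '[60,60,60,60,60]'

```text
clock: 6.9
position: [0.5524, 0.0333, 0.0524]
eef_rot: [[-0.996, 0.089, 0.0], [0.089, 0.996, -0.0], [-0.0, -0.0, -1.0]]
ft_force: [-1.5, 0.1, 0.5]
gripper_width: 0.0598
grasp_force: 0.5
```

Request:
servo_tool --translation '[[-0.16,0,0],[-0.16,0,0],[-0.16,0,0],[-0.16,0,0],[0,0,0]]' --twist '[[0,0,0],[0,0,0],[0,0,0],[0,0,0],[0,0,0]]' --hand '[60,60,60,60,60]'

```text
clock: 7.4
position: [0.5685, 0.0319, 0.0524]
eef_rot: [[-0.996, 0.089, 0.0], [0.089, 0.996, 0.0], [-0.0, 0.0, -1.0]]
ft_force: [-0.3, -0.6, 0.2]
gripper_width: 0.0599
grasp_force: 0.0
```

```bash
cat > look.py <<'E'
from h import *
import sys
n=sys.argv[1]
s=manip.sense();print(s['clock'],s['position'],s['ft_force'])
for cam,(r0,r1,c0,c1) in (("top",(120,240,265,425)),("scene",(0,400,0,640))):
    im=manip.get_image(cam);c=im["color"][r0:r1,c0:c1]
    k=5 if cam=="top" else 1
    cv2.imwrite(f"pics/{cam}{n}.png",cv2.cvtColor(cv2.resize(c,None,fx=k,fy=k,interpolation=2),cv2.COLOR_RGB2BGR))
    for t,z in(("cover",.056),("riser",.05)):
        for r in manip.cut_out(t,cam):
            q,b=rect(r['region'],im,z); print(cam,t,r['score'],q,b.round().tolist())
    for t in("cover_lead","riser_edge"):
        print(cam,t,[(r['score'],ray(im,r['point'],.05).round(4)) for r in manip.mark_of(t,cam)])
E
python3 look.py A
```

```text
7.4 [0.56850433 0.03191215 0.05242566] [-0.27606134 -0.55466003  0.17577193]
top cover 0.68 ((580.3338623046875, 253.90830993652344), (69.53612518310547, 84.50090026855469), 73.99718475341797) [[530.0, 232.0], [611.0, 209.0], [631.0, 276.0], [549.0, 299.0]]
top cover 0.49 ((351.1520080566406, 129.64361572265625), (27.50241470336914, 70.68924713134766), 83.76280975341797) [[315.0, 120.0], [385.0, 112.0], [388.0, 139.0], [318.0, 147.0]]
top riser 0.64 ((550.9793701171875, -173.8922576904297), (215.17330932617188, 261.6432800292969), 85.82181549072266) [[413.0, -272.0], [674.0, -291.0], [689.0, -76.0], [428.0, -57.0]]
top cover_lead [(0.84, array([0.5385, 0.2675, 0.05  ])), (0.42, array([0.3631, 0.1293, 0.05  ]))]
top riser_edge [(0.95, array([ 0.6917, -0.0632,  0.05  ]))]
scene cover 0.81 ((639.639892578125, 226.16470336914062), (69.36456298828125, 87.38699340820312), 75.6453628540039) [[589.0, 203.0], [673.0, 182.0], [691.0, 249.0], [606.0, 271.0]]
scene cover 0.59 ((644.1297607421875, 23.752674102783203), (100.26345825195312, 126.18610382080078), 84.95887756347656) [[577.0, -21.0], [703.0, -32.0], [711.0, 68.0], [586.0, 79.0]]
scene riser 0.58 ((571.5380859375, -61.17034912109375), (439.29608154296875, 279.0536804199219), 85.99439239501953) [[417.0, -271.0], [695.0, -290.0], [726.0, 148.0], [448.0, 168.0]]
scene cover_lead [(0.76, array([0.6007, 0.2363, 0.05  ])), (0.71, array([0.6998, 0.0238, 0.05  ]))]
scene riser_edge [(0.75, array([ 0.6845, -0.0676,  0.05  ]))]
```

View pics/topA.png

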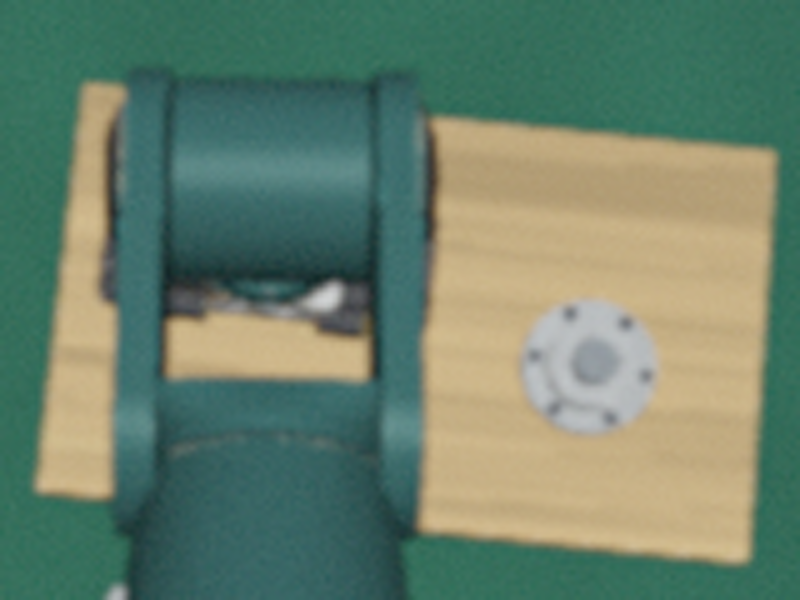

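View pics/sceneA.png

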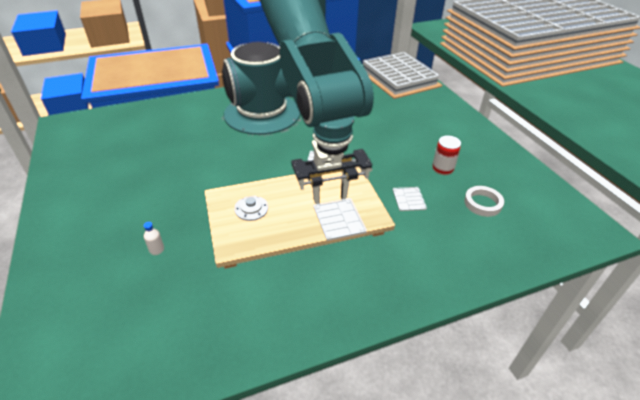

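The scene view shows the cover's leading edge, from (325,238) to (363,233), roughly level with the board's far edge, and it is nearly square. I'll push 28 mm more, back off upward, and measure with the wrist camera from above.

Request:
servo_tool --translation '[[-0.16,0,0],[-0.16,0,0],[-0.16,0,0],[-0.16,0,0],[-0.16,0,0]]' --twist '[[0,0,0],[0,0,0],[0,0,0],[0,0,0],[0,0,0]]' --hand '[60,60,60,60,60]'

```text
clock: 8.4
position: [0.5883, 0.0301, 0.0524]
eef_rot: [[-0.996, 0.089, -0.0], [0.089, 0.996, 0.0], [0.0, 0.0, -1.0]]
ft_force: [-2.7, 0.4, 2.0]
gripper_width: 0.0598
grasp_force: 1.1
```

Request:
servo_tool --translation '[[-0.16,0,0],[-0.16,0,0],[0,0,0],[0.4,0,0],[0.4,0,0]]' --twist '[[0,0,0],[0,0,0],[0,0,0],[0,0,0],[0,0,0]]' --hand '[60,60,60,60,60]'

```text
clock: 8.9
position: [0.5751, 0.0313, 0.0521]
eef_rot: [[-0.996, 0.089, -0.0], [0.089, 0.996, -0.0], [0.0, -0.0, -1.0]]
ft_force: [-0.2, 0.4, -0.1]
gripper_width: 0.0599
grasp_force: 0.0
```

Request:
servo_tool --translation '[[0,0,-1],[0,0,-1],[0,0,-1],[0,0,-1],[-0.9,0,-1]]' --twist '[[0,0,0],[0,0,0],[0,0,0],[0,0,0],[0,0,0]]' --hand '[60,60,60,93,93]'

```text
clock: 9.4
position: [0.5966, 0.0296, 0.1791]
eef_rot: [[-0.996, 0.088, 0.001], [0.088, 0.996, 0.0], [-0.001, 0.0, -1.0]]
ft_force: [-0.2, -0.0, 0.4]
gripper_width: 0.0714
grasp_force: 0.0
```

Request:
servo_tool --translation '[[-0.9,0,-1],[-0.9,0,-1],[-0.9,0,-1],[0,0,0],[0,0,0]]' --twist '[[0,0,0],[0,0,0],[0,0,0],[0,0,0],[0,0,0]]' --hand '[93,93,93,93,93]'

```text
clock: 9.9
position: [0.6651, 0.0233, 0.2522]
eef_rot: [[-0.996, 0.089, -0.0], [0.089, 0.996, -0.0], [0.0, -0.0, -1.0]]
ft_force: [-0.1, -0.7, -0.4]
gripper_width: 0.0931
grasp_force: 0.0
```

Run:
```python
from h import *
s=manip.sense();print(s['clock'],s['position'].tolist(),s['eef_rot'].tolist())
im=manip.get_image("wrist");cv2.imwrite("pics/w3.png",cv2.cvtColor(im["color"],cv2.COLOR_RGB2BGR))
import pickle;pickle.dump((s,im),open("w3.pkl","wb"))
```

```text
9.9 [0.665088058226834, 0.023346760250785352, 0.2521775211747533] [[-0.9960621178634398, 0.08865805903913845, -7.697279890011106e-05], [0.08865806009187778, 0.9960621206899009, -1.03673663626188e-05], [7.575053872882004e-05, -1.7150799926141937e-05, -0.999999996983853]]
```

View pics/w3.png

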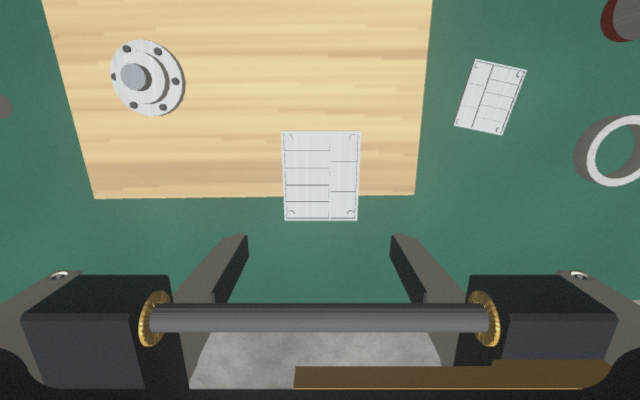

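The picture shows the cover protruding past the board's far edge: near rim at row ~131, leading edge at row ~221 (columns 285–357), and board edge from (95,199) to (414,195). I'll fit those lines at sub-pixel accuracy.

```bash
cat > fit.py <<'E'
from h import *
import pickle,sys
def run(s,im,yb,yl,yn,cl,cr,bl,br):
    E=wristE(s,im);R=s['eef_rot'];ex,ey=-R[:2,0],R[:2,1]
    g=cv2.GaussianBlur(im["color"].astype(float),(3,3),0)
    sat=g[...,0]-g[...,1]   # red-green: green cloth negative
    chroma=g[...,0]-g[...,2] # wood vs. metal
    def line(ch,cols,f,w,z):
        P=[]
        for c in cols:
            r0=int(round(f(c)));d=np.abs(np.diff(ch[r0-w:r0+w+1,c]));d[d<.3*d.max()]=0
            P.append((c,(d@(np.arange(r0-w,r0+w)+.5))/d.sum()))
        W=np.array([ray(im,p,z,E)[:2] for p in P]);X=np.c_[W@ey,W@ex]
        k=np.polyfit(X[:,0],X[:,1],1);e=X[:,1]-np.polyval(k,X[:,0]);m=np.abs(e)<2*np.std(e)+1e-6
        k=np.polyfit(*X[m].T,1);return k,np.std(X[m,1]-np.polyval(k,X[m,0])),X[m,0].mean()
    b=line(sat,list(range(bl[0],bl[1]))+list(range(br[0],br[1])),yb,6,.05)
    l=line(sat,range(cl,cr),yl,6,.058); n=line(chroma,range(cl,cr),yn,6,.058)
    y=l[2]; v=lambda q:np.polyval(q[0],y)
    print("slopes board,lead,near",b[0][0],l[0][0],n[0][0],"res",b[1],l[1],n[1])
    print("edge,lead,near ex",v(b),v(l),v(n),"len",v(l)-v(n),"overhang",v(l)-v(b),"from near+120",v(n)+.12-v(b),"tcp ex",s['position'][:2]@ex)
if __name__=="__main__":
    s,im=pickle.load(open("w3.pkl","rb"))
    run(s,im,lambda c:199-4*(c-95)/319,lambda c:221,lambda c:131,292,352,(105,275),(367,408))
E
python3 fit.py
```

```text
slopes board,lead,near -0.012007926034360912 0.0004018605267903357 0.0010403760289027116 res 0.00013827541273267674 0.00015513116346270784 8.240074069748142e-06
edge,lead,near ex 0.6894414674071149 0.7220598790173124 0.6013988324415247 len 0.12066104657578769 overhang 0.03261841161019752 from near+120 0.031957365034409824 tcp ex 0.6603991413698382
```

The overhang is 32.3 mm now and the measured cover length is 120.7 mm (true 120), so the fit is good. The cover is 0.012 rad askew of the board edge. I need 7.7 mm more with a 0.012 turn, so I'll go back behind the rim.

Request:
servo_tool --translation '[[0.9,0,0],[0.9,0,0],[0.9,0,0],[0.9,0,0],[0,0,0.5]]' --twist '[[0,0,-0.12],[0,0,0],[0,0,0],[0,0,0],[0,0,0]]' --hand '[60,60,60,60,60]'

```text
clock: 10.45
position: [0.5737, 0.0307, 0.2408]
eef_rot: [[-0.997, 0.076, 0.002], [0.076, 0.997, 0.0], [-0.002, 0.0, -1.0]]
ft_force: [0.2, -0.5, -0.4]
gripper_width: 0.0613
grasp_force: 0.0
```

Request:
servo_tool --translation '[[0,0,1],[0,0,1],[0,0,1],[0,0,1],[0,0,1]]' --twist '[[0,0,0],[0,0,0],[0,0,0],[0,0,0],[0,0,0]]' --hand '[60,60,60,60,60]'

```text
clock: 10.95
position: [0.5749, 0.0305, 0.1124]
eef_rot: [[-0.997, 0.077, -0.001], [0.077, 0.997, -0.0], [0.001, -0.0, -1.0]]
ft_force: [-0.3, -1.1, 0.8]
gripper_width: 0.0601
grasp_force: 0.0
```

Request:
servo_tool --translation '[[0,0,1],[0,0,1],[0,0,0.2],[0,0,0.2],[0,0,0]]' --twist '[[0,0,0],[0,0,0],[0,0,0],[0,0,0],[0,0,0]]' --hand '[60,60,60,60,60]'

```text
clock: 11.45
position: [0.5759, 0.0304, 0.055]
eef_rot: [[-0.997, 0.077, 0.0], [0.077, 0.997, -0.0], [-0.0, -0.0, -1.0]]
ft_force: [-0.6, -0.2, 0.2]
gripper_width: 0.06
grasp_force: 0.0
```

Request:
servo_tool --translation '[[0,0,0.1],[-0.16,0,0],[-0.16,0,0],[-0.16,0,0],[-0.16,0,0]]' --twist '[[0,0,0],[0,0,0],[0,0,0],[0,0,0],[0,0,0]]' --hand '[60,60,60,60,60]'

```text
clock: 11.95
position: [0.5924, 0.0292, 0.0525]
eef_rot: [[-0.997, 0.077, 0.0], [0.077, 0.997, -0.0], [-0.0, 0.0, -1.0]]
ft_force: [-0.2, -0.6, 0.7]
gripper_width: 0.0601
grasp_force: 0.0
```

Request:
servo_tool --translation '[[-0.12,0,0],[-0.12,0,0],[-0.12,0,0],[-0.12,0,0],[0,0,0]]' --twist '[[0,0,0],[0,0,0],[0,0,0],[0,0,0],[0,0,0]]' --hand '[60,60,60,60,60]'

```text
clock: 12.45
position: [0.6042, 0.0283, 0.0523]
eef_rot: [[-0.997, 0.077, 0.0], [0.077, 0.997, -0.0], [-0.0, 0.0, -1.0]]
ft_force: [-0.5, 0.6, 0.3]
gripper_width: 0.0598
grasp_force: 0.0
```

Request:
servo_tool --translation '[[0.4,0,0],[0.4,0,0],[0,0,-0.8],[0,0,-1],[0,0,-1]]' --twist '[[0,0,0],[0,0,0],[0,0,0],[0,0,0],[0,0,0]]' --hand '[60,60,60,60,93]'

```text
clock: 12.95
position: [0.5828, 0.0299, 0.1232]
eef_rot: [[-0.997, 0.077, -0.0], [0.077, 0.997, -0.0], [0.0, -0.0, -1.0]]
ft_force: [-0.6, 0.1, -0.3]
gripper_width: 0.0642
grasp_force: 0.0
```

Request:
servo_tool --translation '[[0,0,-1],[-0.8,0,-1],[-0.8,0,-1],[-0.8,0,-1],[-0.8,0,-1]]' --twist '[[0,0,0],[0,0,0],[0,0,0],[0,0,0],[0,0,0]]' --hand '[93,93,93,93,93]'

```text
clock: 13.45
position: [0.6634, 0.0237, 0.2486]
eef_rot: [[-0.997, 0.077, 0.0], [0.077, 0.997, 0.0], [-0.0, 0.0, -1.0]]
ft_force: [0.4, 0.6, -0.8]
gripper_width: 0.093
grasp_force: 0.0
```

Request:
servo_tool --translation '[[0,0,0],[0,0,0]]' --twist '[[0,0,0],[0,0,0]]' --hand '[93,93]'

```text
clock: 13.65
position: [0.6631, 0.0238, 0.2472]
eef_rot: [[-0.997, 0.077, -0.0], [0.077, 0.997, 0.0], [0.0, 0.0, -1.0]]
ft_force: [0.8, -0.0, -1.2]
gripper_width: 0.0927
grasp_force: 0.0
```

Run:
```python
from h import *
s=manip.sense();print(s['clock'],s['position'].tolist())
im=manip.get_image("wrist");cv2.imwrite("pics/w4.png",cv2.cvtColor(im["color"],cv2.COLOR_RGB2BGR))
import pickle;pickle.dump((s,im),open("w4.pkl","wb"))
```

```text
13.65 [0.6630863186751649, 0.023776186533706997, 0.24718013434688063]
```

View pics/w4.png

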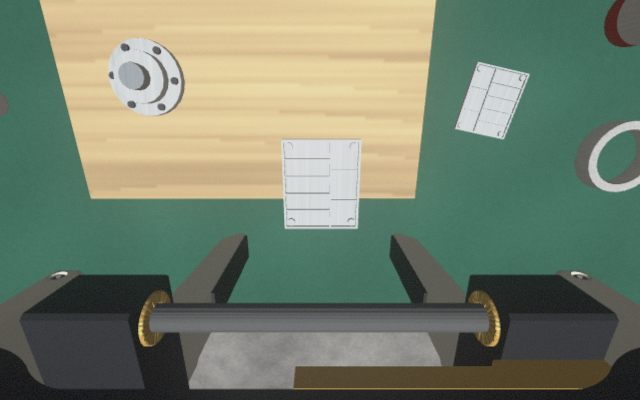

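The cover's leading edge is at row ~229, its near rim at ~139, and the board edge at row ~198 is now parallel to the cover.

Run:
```python
from fit import *
s,im=pickle.load(open("w4.pkl","rb"))
run(s,im,lambda c:198.5,lambda c:229,lambda c:139,292,352,(105,275),(367,408))
```

```text
slopes board,lead,near 0.000371774372644814 0.0010073217475036382 0.001141259950125969 res 4.247192554111308e-05 2.9563697271111717e-05 8.274684552599977e-06
edge,lead,near ex 0.6902837353557675 0.7306674629735389 0.6096583212003222 len 0.12100914177321676 overhang 0.040383727617771425 from near+120 0.039374585844554666 tcp ex 0.6593065994235243
```

The overhang is about 39.9 mm and square to within 0.001 rad. I'll back the arm well away and hand in.

Request:
servo_tool --translation '[[1,0,-0.2],[1,0,-0.2],[1,0,-0.2],[1,0,-0.2],[1,0,-0.2]]' --twist '[[0,0,0],[0,0,0],[0,0,0],[0,0,0],[0,0,0]]' --hand '[93,93,93,93,93]'

```text
clock: 14.2
position: [0.5368, 0.0334, 0.2712]
eef_rot: [[-0.997, 0.077, -0.001], [0.077, 0.997, -0.0], [0.001, -0.0, -1.0]]
ft_force: [0.3, 0.1, 0.0]
gripper_width: 0.0931
grasp_force: 0.0
```

Request:
servo_tool --translation '[[1,0,0],[1,0,0],[0,0,0],[0,0,0],[0,0,0]]' --twist '[[0,0,0],[0,0,0],[0,0,0],[0,0,0],[0,0,0]]' --hand '[93,93,93,93,93]'

```text
clock: 14.7
position: [0.4892, 0.0371, 0.2718]
eef_rot: [[-0.997, 0.077, -0.001], [0.077, 0.997, -0.0], [0.001, -0.0, -1.0]]
ft_force: [-0.1, -0.0, -0.1]
gripper_width: 0.0936
grasp_force: 0.0
```

```bash
python3 -c "
from station import manip
print(manip.sense()['position'],manip.job_done())"
```

```text
the job is handed in; nothing more can be done
[0.48922447 0.03709924 0.27176105] None
```

The cover now lies flat, sticking out a measured 39.9 mm over the board's far edge and square to it within 0.001 rad; the arm is backed away, nothing else was touched, and the job was handed in at about 14.7 s.

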